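# Lift the hot saggar lid with the lid lifter

## Robot

A 6-joint arm with a two-finger parallel gripper is mounted at the origin on the work surface. World frame = base frame: x ahead of the robot, y to its left, z up, the work surface at z = 0. Lengths are in m, angles in rad, forces in N, time in s.
With the tool pointing down it reaches from about 0.2 to 0.875 m from the base axis. Payload 3.4 kg.
Tool frame: the origin (TCP) lies between the finger pads; the fingertips stand 25 mm ahead of it and the grasp point (between the pads) lies 6 mm ahead of it (r.nose_length is the z of the fingertips in the tool frame, in m); z points along the fingers, x is the direction in which the jaws open and shut, and the axes are right-handed (so a half turn about z gives the same grasp; the last joint's range is limited). The gripper opens to 94 mm and grips with 3 to 60 N. Pads are 16 mm wide; open, the fingers measure 119 mm over their backs; the gripper's body (75 mm by 177 mm) begins 78 mm behind the grasp point.
Start: joints at [1.078, 0.276, 1.505, -0, 1.361, -0.121], TCP at [0.209, 0.536, 0.23] pointing down, gripper open.
Joint ranges: [-2.89, 2.89], [-0.75, 2.08], [0.22, 2.7], [-1.18, 4.32], [0.11, 2.71], [-2.7, 2.7]. Speed limits (rad/s): [2.57, 2.57, 3.14, 3.14, 3.14, 3.14].

## Interface

Orientations are given as a unit quaternion [w, x, y, z].
In Python, from plant import r, gripper_to, inverse_kinematics, vision, models, telemetry gives the robot as it stands. Calls block until the motion is done:
- r.move_to(position, orientation): joint-space move of the TCP to a pose.
- r.move_l(position, rot=None, vel=0.15, guard=None): straight line of the TCP; rot=None keeps the orientation; vel is the mean speed in m/s. With guard (N) it stops when the force on the tool has changed by that much, and returns True; else False.
- r.movej(angles): joint-space move.
- gripper_to(opening, f_grip=None): finger opening in m; f_grip is the grip in N (None keeps the last); returns when the fingers have stopped.
- r.hold(seconds).
- inverse_kinematics(position, orientation): joint angles nearest the present ones, or None.
- vision.snapshot(name): name is "side" or "top" or "wrist"; returns the picture (480x640x3 uint8, red, green, blue); there is no depth.
- vision.get_calibration(name): a dict with "fx", "fy", "cx", "cy" (pixels), "D" ([k1, k2, p1, p2, k3] as OpenCV has them; the pictures are not rectified), "position" and "orientation" of the camera in the world. Camera axes: x right, y down, z forward; pixel columns grow to the right and rows downward; lengths in m; the calibration is good to about 2 mm. A picture is of the moment at which its call begins: read the wrist's pose just before it. get_calibration takes no time and is no camera call; for the wrist camera it gives the pose at the moment of the call.
A pose or a line that the arm cannot do raises r.PlanningError and nothing moves.
- r.sign_off(): hands the job in, once; it reports no verdict.
Trained networks look in the newest picture that a camera, given by its name, has taken for a name from the list of things; names that differ only in an ending like _2 or _b are one class to them, and where a whole thing is asked for, a point or a joint stands for the part that bears it (a point fixed in the world has none). Each returns a list of dicts, best first, with "score" (0 to 1); they miss things now and then, are a little off and sometimes report something else, mostly with a low value. They report only what shows in the picture. A call takes as long as a camera call. They do not tell look-alikes from the thing itself.
- models.boxes_of(thing, camera): "at" ([x, y, z] in m, in world coordinates, good to about 4 mm: the middle of the surface that is visible of it).
- models.regions_of(thing, camera): "pixels" (480x640 bool, what is visible of it).
- models.mark_of(thing, camera): "at" ([x, y, z] in m, in world coordinates, good to about 4 mm: a listed point, or the origin of a listed thing).
Readings, each from a call of its own:
- telemetry.current_t(): time.
- telemetry.current_joints(): joint angles.
- telemetry.current_dq(): joint speeds.
- telemetry.current_joint_efforts(): joint torques, N m.
- telemetry.current_ee_pos(): TCP position.
- telemetry.current_tool_rot(): TCP orientation.
- telemetry.current_wrist_force(): force on the tool from outside, world axes, zero at the start.
- telemetry.current_torque(): the same for the moment, N m.
- telemetry.current_opening(): finger opening in m.
Only numpy, scipy, OpenCV 4.12 (cv2) and the standard library are available. Lean on these libraries where they do the work, as an engineer would, in place of code of your own. Each camera call takes 0.05 s, during which the arm holds its last target. There are 200 camera calls.

## Task

The round fireclay saggar (lidded firing box) is still hot: take the lid lifter from its rest, hook it under the loop of the lid and lift the lid off. The lid does not balance at the middle of its loop, so feel for the balance point with small trial lifts and never let the lid tip more than about five degrees or be yanked or pressed; do not touch the lid with the gripper. Seat the lid fully and flat in the mouth of the low fireclay ring, then hang the lifter back on its rest and leave the other pieces where they are.

Things in the scene. Friction and masses are not known exactly. Their poses are not given: they have to be found in the camera images.
- lifter: Lid lifter, 160-270 g, hanging on the rest. Origin: the hook's seat, where the centre of a hooked 8 mm bar comes to lie; z up. The hook is a shallow V strip 6 mm wide (y), x = -21 to +22 mm, lowest point 11 mm below the origin; its upturned tip at x = -21 to -16 mm reaches 8 mm above the origin; the shank rises at x = 16 to 23 mm. A bar along y enters over the tip from -x.
- lifter_handle (a point): Centre of the lifter's wooden handle, a level bar 130 x 22 x 24 mm (along the lifter's x, y, z), 112 mm above the lifter's origin. Axes as the lifter's.
- lid: Hot lid, loose on the saggar, 0.32 to 0.66 kg: fireclay disc 160 mm across, 14 mm thick, with a tapered plug below, 12 mm deep (124 mm across at the disc, 112 mm at its bottom). Origin: centre of the disc's underside, z up. It balances anywhere from 24 mm on its -y side to 20 mm on its +y side of the middle, new each time, not visible. Hung off balance the heavy side hangs lower.
- lid_bar (a point): Middle of the straight level bar of the lid's fixed steel loop (8 mm rod), 58 mm above the lid's origin. The bar runs along the lid's y between uprights at y = -45 and +45 mm; the opening under it is 40 mm high, 82 mm long. The lid hangs free to swing about the bar, its balance point about 50 mm below it: about 1 degree of tip per mm off balance beyond the first 3 mm.
- saggar: Fireclay saggar standing fixed on the bench: round, 170 mm outside, 142 mm inside, 75 mm high. Origin: centre of its underside. The lid starts seated on it, lid origin 75 mm above this origin.
- stand: Low fireclay ring fixed on the bench, the place for the lid: 160 mm outside, 132 mm inside, 30 mm high, open above. Origin: centre of its underside. With the lid's plug in it the lid is seated when the lid's origin is 30 mm above this origin.
- rest: Wooden rest of the lifter, fixed: base 140 x 80 x 10 mm, two uprights at x = -55 and +55 mm (10 mm thick, 56 mm wide in y) on whose tops, 128 mm high, the handle's ends lie between cheeks 14 mm high, 32 mm apart in y; the hook hangs between the uprights. Origin: centre of the underside. The hung lifter's origin is 28 mm above this origin, axes parallel.
- small_cup: Bystander: small clay cup, 42 mm across, 55 mm high, between the saggar and the ring. Origin: centre of the underside.
- tall_cup: Bystander: pale cup, 72 mm across, 85 mm high, behind. Origin: centre of the underside.
- mug: Bystander: white mug, 76 mm across, 80 mm high, behind. Origin: centre of the underside.
- bowl: Bystander: clay bowl, 80 mm across, 40 mm high, in front near the robot. Origin: centre of the underside.
- spatula: Bystander: spatula 180 mm long lying in front near the robot. Origin: under its middle.
- jar: Bystander: closed glass jar, 60 mm across, 75 mm high, behind. Origin: centre of the underside.
Mind the look-alikes: they are no part of the job. Leave any blue or red look-alike of the lid alone.

How it is judged:
By the outcome, as a careful person would: the job done as asked, in the order asked, and still so for the second after the job is handed in, with the robot touching nothing.
It also fails if it takes over 72 s, if anything falls off the work surface, if the arm or the gripper's body presses on something with over 40 N, if the wrist force passes 120 N, or if a joint passes its speed limit or range.

## Working session

There is one attempt and no reset: what is moved stays moved. The work goes in short steps, each a Python script; the robot and the scene stay as the last script left them, time stands still between calls to the robot, and variables do not carry over. Pictures are saved under pics/ and viewed, about 8 in all and at most 12, crops included, and the job is handed in when it is done.

```bash
mkdir -p pics; ls
python3 - <<'E'
from plant import r, vision, models, telemetry
import cv2,numpy as np
for c in ("top","side"):
    im=vision.snapshot(c); cv2.imwrite(f"pics/{c}0.png",im[:,:,::-1])
    k=vision.get_calibration(c); print(c,np.round(k["position"],3),np.round(k["orientation"],3),k["fx"])
    for t in ("lifter","lifter_handle","lid","lid_bar","saggar","stand","rest","small_cup"):
        print(t,[(np.round(d["at"],3).tolist(),round(d["score"],2)) for d in models.mark_of(t,c)[:4]])
print(telemetry.current_t())
E
```

```text
pics
top [0.323 0.062 1.382] [ 0.042 -0.705  0.706 -0.05 ] 563.6559041089697
lifter [([0.555, -0.3, 0.033], 0.77)]
lifter_handle [([0.552, -0.298, 0.138], 0.63)]
lid [([0.473, 0.252, 0.066], 0.89), ([0.252, 0.311, 0.013], 0.59)]
lid_bar [([0.37, 0.465, 0.07], 0.89), ([0.47, 0.252, 0.131], 0.71), ([0.372, 0.087, 0.003], 0.69), ([0.255, 0.307, 0.074], 0.6)]
saggar [([0.335, -0.188, -0.003], 0.64), ([0.55, -0.299, 0.141], 0.2)]
stand [([0.557, -0.298, 0.028], 0.68), ([0.533, -0.058, -0.0], 0.64)]
rest [([0.554, -0.298, 0.004], 0.87)]
small_cup [([0.552, 0.09, -0.002], 0.55)]
side [ 0.156 -0.92   0.869] [-0.455  0.873 -0.16   0.075] 587.9179161338984
lifter [([0.558, -0.297, 0.032], 0.88)]
lifter_handle [([0.557, -0.298, 0.136], 0.58)]
lid [([0.472, 0.253, 0.075], 0.97), ([0.37, 0.467, 0.014], 0.95), ([0.253, 0.308, 0.013], 0.66)]
lid_bar [([0.472, 0.25, 0.136], 0.88), ([0.749, 0.285, -0.0], 0.74), ([0.253, 0.311, 0.07], 0.72), ([0.371, 0.472, 0.068], 0.66)]
saggar [([0.471, 0.253, 0.001], 0.67)]
stand [([0.537, -0.056, -0.0], 0.94), ([0.369, 0.091, -0.002], 0.49)]
rest [([0.554, -0.298, 0.001], 0.94)]
small_cup [([0.551, 0.09, -0.001], 0.73)]
0.9
```

View pics/top0.png

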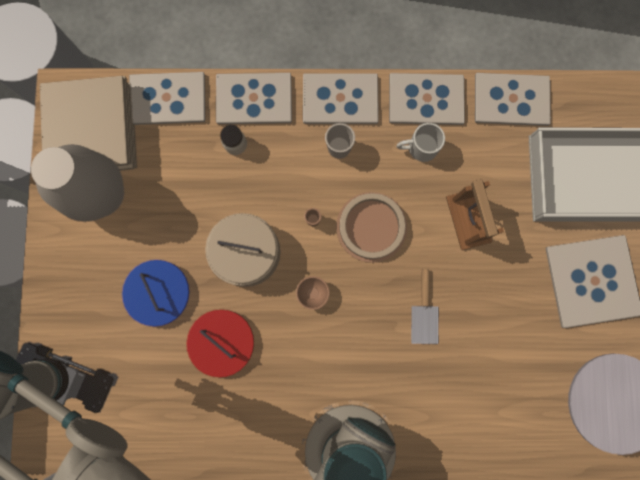

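View pics/side0.png

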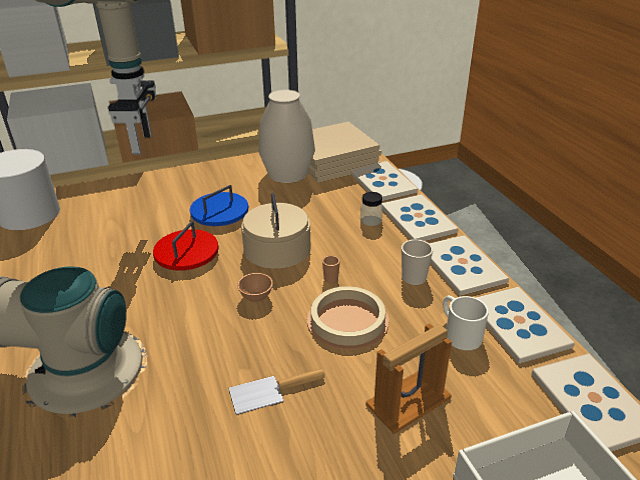

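The fireclay lid on the saggar at top (242,250) is the target. Its look-alikes are the blue lid at (155,293) and the red lid at (220,343). The lifter hangs in the rest at (475,215). Next I'll take close wrist views of both.

```bash
cat > h.py <<'E'
from plant import r, gripper_to, inverse_kinematics, vision, models, telemetry
import cv2, numpy as np
from scipy.spatial.transform import Rotation as R
def rot(q): return R.from_quat([q[1],q[2],q[3],q[0]])
def quat(Rm):
    x,y,z,w=Rm.as_quat(); return [w,x,y,z]
def down(yaw):  # tool down, tool x (jaw direction) at yaw
    return quat(R.from_matrix(np.array([[np.cos(yaw),np.sin(yaw),0],[np.sin(yaw),-np.cos(yaw),0],[0,0,-1.]])))
def plane(k,px,z):
    K=np.array([[k["fx"],0,k["cx"]],[0,k["fy"],k["cy"]],[0,0,1.]])
    n=cv2.undistortPoints(np.asarray(px,float).reshape(-1,1,2),K,np.array(k["D"],float)).reshape(-1,2)
    d=rot(k["orientation"]).apply(np.c_[n,np.ones(len(n))]); p=np.array(k["position"])
    return p+d*((z-p[2])/d[:,2])[:,None]
def proj(k,P):
    K=np.array([[k["fx"],0,k["cx"]],[0,k["fy"],k["cy"]],[0,0,1.]])
    Rm=rot(k["orientation"]).inv(); p=np.array(k["position"])
    return cv2.projectPoints(np.atleast_2d(P).astype(float),Rm.as_rotvec(),-Rm.apply(p),K,np.array(k["D"],float))[0].reshape(-1,2)
E
python3 - <<'E'
from h import *
k=vision.get_calibration("wrist"); T=rot(telemetry.current_tool_rot()); p=np.array(telemetry.current_ee_pos())
print("cam in tool",T.inv().apply(np.array(k["position"])-p).round(3), (T.inv()*rot(k["orientation"])).as_matrix().round(2).tolist(),k["fx"])
k=vision.get_calibration("top"); im=vision.snapshot("top")
for t,z in (("lifter_handle",.152),("lifter",.152),("lid_bar",.133),("lid",.089),("stand",.03)):
    for d in models.regions_of(t,"top")[:3]:
        v,u=np.nonzero(d["pixels"]); w=plane(k,np.c_[u,v],z)[:,:2]
        (c,s,a)=cv2.minAreaRect(w.astype(np.float32)*1000); print(t,round(d["score"],2),len(u),np.round(u.mean()),np.round(v.mean()),"rect",np.round(c),np.round(s),round(a,1))
# bar dark pixels within lid
c=im[225:275,205:280].astype(int); m=c.max(2)<75
v,u=np.nonzero(m); w=plane(k,np.c_[u+205,v+225],.137)
print("bar",cv2.minAreaRect(w[:,:2].astype(np.float32)*1000),len(u))
E
```

```text
cam in tool [-0.    -0.075 -0.154] [[1.0, 0.0, -0.0], [-0.0, 0.97, 0.26], [0.0, -0.26, 0.97]] 338.00614403459167
lifter_handle 0.74 847 483.0 209.0 rect [ 549. -283.] [130.  54.] 13.9
lifter 0.77 775 483.0 208.0 rect [ 549. -283.] [130.  52.] 13.5
lifter 0.69 790 339.0 140.0 rect [707.  26.] [79. 65.] 17.5
lifter 0.42 853 312.0 293.0 rect [364.  88.] [70. 69.] 89.9
lid_bar 0.85 3774 241.0 249.0 rect [463. 247.] [153. 151.] 0.6
lid_bar 0.76 3557 220.0 343.0 rect [257. 290.] [146. 142.] 89.9
lid_bar 0.75 3448 156.0 293.0 rect [366. 432.] [145. 141.] 1.7
lid 0.77 3644 220.0 343.0 rect [255. 297.] [153. 147.] 89.9
lid 0.63 3734 241.0 249.0 rect [468. 253.] [158. 157.] 0.6
stand 0.86 3847 371.0 227.0 rect [527. -53.] [170. 170.] 52.8
bar ((440.8725891113281, 230.60728454589844), (133.44198608398438, 53.63700485229492), 81.63964080810547) 53
```

Run:
```python
from h import *
print([ (a,inverse_kinematics([.553,-.298,.15],down(np.radians(a))) is not None and np.round(inverse_kinematics([.553,-.298,.15],down(np.radians(a)))[5],2)) for a in (103.7,-76.3)])
print([ (a,inverse_kinematics([.472,.252,.25],down(np.radians(a))) is not None and np.round(inverse_kinematics([.472,.252,.25],down(np.radians(a)))[5],2)) for a in (80,-100,60,100,-80,-120)])
S=cv2.imread("pics/side0.png")
def look(name,p,a):
    r.move_to(p,down(np.radians(a))); im=vision.snapshot("wrist"); k=vision.get_calibration("wrist")
    cv2.imwrite(f"pics/{name}.png",im[:,:,::-1]); np.save(f"pics/{name}.npy",k,allow_pickle=True); return im,k
t0=telemetry.current_t()
im,k=look("w1",[.42,.10,.32],90); print(telemetry.current_t()-t0)
for t in("lid","lid_bar","stand","saggar"):print(t,[(np.round(d["at"],3).tolist(),round(d["score"],2)) for d in models.mark_of(t,"wrist")[:3]])
im2,k=look("w2",[.42,-.33,.26],103.7); print(telemetry.current_t()-t0)
for t in("lifter","lifter_handle","rest"):print(t,[(np.round(d["at"],3).tolist(),round(d["score"],2)) for d in models.mark_of(t,"wrist")[:3]])
crop=cv2.resize(S[310:440,350:470],None,fx=3.7,fy=3.7,interpolation=cv2.INTER_CUBIC)
cv2.imwrite("pics/t1.png",np.hstack([cv2.resize(cv2.imread("pics/w2.png"),(360,270)),cv2.resize(crop,(360,270*390//270))[:270]]))
```

```text
[(103.7, np.float64(-2.41)), (-76.3, np.float64(0.73))]
[(80, np.float64(-1.04)), (-100, np.float64(2.11)), (60, np.float64(-0.69)), (100, np.float64(-1.39)), (-80, np.float64(1.76)), (-120, np.float64(2.45))]
1.8417000000000001
lid [([0.252, 0.31, 0.013], 0.94), ([0.37, 0.465, 0.01], 0.93), ([0.473, 0.25, 0.077], 0.88)]
lid_bar [([0.372, 0.463, 0.069], 0.84), ([0.256, 0.307, 0.072], 0.76), ([0.47, 0.255, 0.13], 0.65)]
stand [([0.534, -0.056, -0.006], 0.9)]
saggar []
3.6917
lifter [([0.554, -0.299, 0.031], 0.86)]
lifter_handle [([0.557, -0.3, 0.138], 0.83), ([0.739, -0.189, 0.002], 0.59)]
rest [([0.554, -0.303, -0.0], 0.95)]
```

View pics/w1.png

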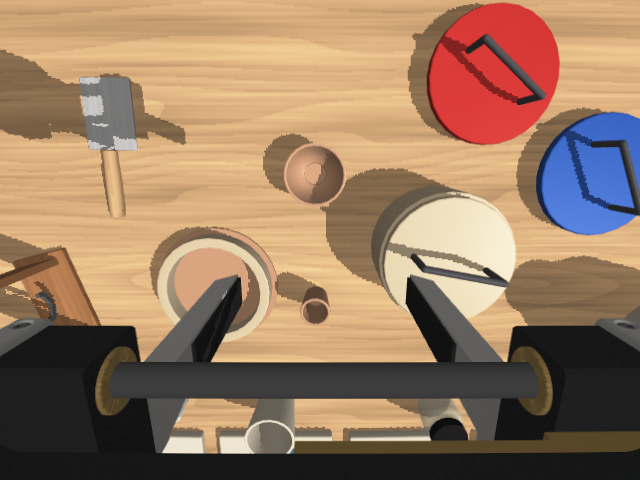

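View pics/t1.png

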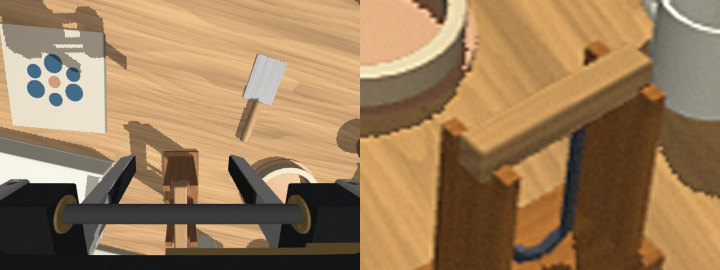

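Run:
```python
from h import *
k1=np.load("pics/w1.npy",allow_pickle=True).item(); k2=np.load("pics/w2.npy",allow_pickle=True).item()
kt,ks=vision.get_calibration("top"),vision.get_calibration("side")
b=plane(k1,[[425,269],[505,283]],.134); print("bar",b.round(4),np.degrees(np.arctan2(*(b[1]-b[0])[1::-1])),b.mean(0))
th=np.linspace(0,2*np.pi,60)
circ=lambda c,rad,z: np.c_[c[0]+rad*np.cos(th),c[1]+rad*np.sin(th),z+0*th]
y=np.radians(13.7); L=np.array([.5555,-.2985])
ax=np.array([np.cos(y),np.sin(y)]); ay=np.array([-ax[1],ax[0]])
box=[np.r_[L+sx*.065*ax+sy*.011*ay,z] for z in(.128,.152) for sx,sy in((-1,-1),(1,-1),(1,1),(-1,1),(-1,-1))]
hk=[np.r_[L+x*ax,.028+z] for x,z in((-.0185,.008),(-.0185,-.004),(0,-.007),(.0195,0),(.0195,.1))]
lid=(.4722,.252); st=(.535,-.0567)
bl=np.array([b[0],b[1]])
ov=[(box,(0,255,0)),(hk,(255,0,255)),(circ(lid,.08,.089),(0,200,0)),(circ(st,.08,.03),(0,200,0)),(circ(st,.066,.03),(255,0,0)),(bl,(0,255,255))]
def draw(f,k,x0,x1,y0,y1,s):
    im=cv2.imread(f)[y0:y1,x0:x1]; im=cv2.resize(im,None,fx=s,fy=s,interpolation=cv2.INTER_CUBIC)
    for P,c in ov: cv2.polylines(im,[np.round(((proj(k,P)-[x0,y0])+.5)*s*8).astype(np.int32)],False,c,1,cv2.LINE_AA,3)
    return im
A=draw("pics/w1.png",k1,140,530,180,345,2); B=draw("pics/side0.png",ks,355,460,310,435,2); 
C=draw("pics/top0.png",kt,440,510,170,260,3); D=draw("pics/side0.png",ks,240,400,195,365,1.5)
out=np.zeros((600,800,3),np.uint8); out[:A.shape[0],:A.shape[1]]=A; x=0
for I in(B,C,D): 
    h=min(I.shape[0],600-332); out[332:332+h,x:x+I.shape[1]]=I[:h]; x+=I.shape[1]+5
cv2.imwrite("pics/t2.png",out)
```

```text
bar [[0.4633 0.2087 0.134 ]
 [0.4792 0.2965 0.134 ]] 79.73644932887622 [0.47128984 0.2525852  0.134     ]
```

View pics/t2.png

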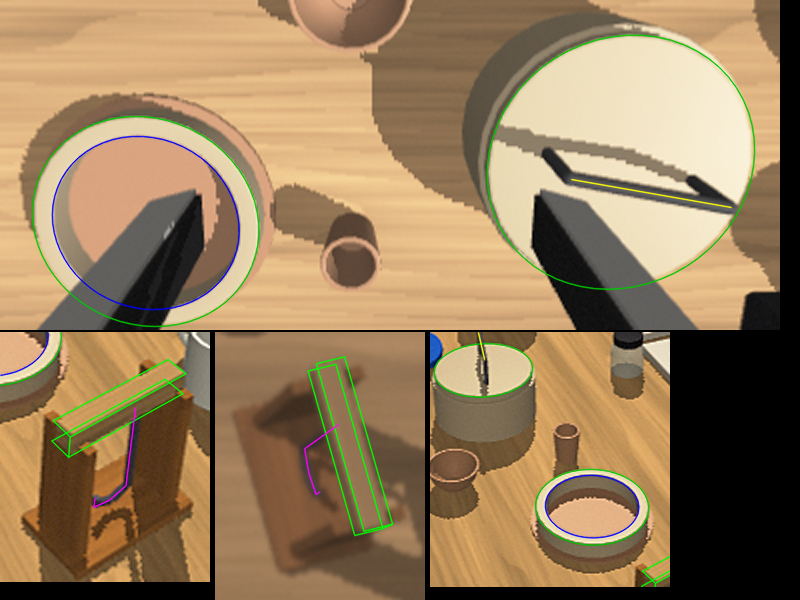

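The overlays fit lifter, bar, lid and ring within a pixel or two. The hook tip points toward the robot, and lifter yaw is about 13.7°. Now I'll take the lifter.

```bash
cat >> h.py <<'E'
L0=np.array([.5554,-.2987]); YR=np.radians(13.7); YL=np.radians(-10.3); LID=np.array([.4717,.2523]); ST=np.array([.535,-.0567])
def ori(y): return down(y-np.pi/2)
def force(n=10,dt=.02):
    a=[]
    for _ in range(n): r.hold(dt); a.append(np.r_[telemetry.current_wrist_force(),telemetry.current_torque()])
    return np.mean(a,0),np.std(a,0)
def T(): return round(telemetry.current_t(),1)
E
python3 - <<'E'
from h import *
gripper_to(.05)
r.move_to([*L0,.25],ori(YR)); print(T())
f0,s=force(); print(f0.round(2),s.round(2))
print("guard",r.move_l([*L0,.146],vel=.08,guard=8)); print(telemetry.current_ee_pos())
gripper_to(0,45); print("open",telemetry.current_opening(),T())
print(r.move_l([*L0,.20],vel=.06)); f,s=force(); print((f-f0).round(2),s.round(2))
r.move_l([*L0,.32],vel=.15); f,s=force(); print((f-f0).round(2),s.round(2)); np.save("f0.npy",f)
im=vision.snapshot("side"); print(T(),[ (np.round(d["at"],3),d["score"]) for d in models.mark_of("lifter","side")])
cv2.imwrite("pics/s3.png",cv2.resize(im[180:460,300:520,::-1],None,fx=2,fy=2))
E
```

```text
8.7
[-0.01  0.2   0.1  -0.02  0.14 -0.01] [0.49 0.48 0.39 0.02 0.04 0.01]
guard False
[ 0.55574651 -0.29892822  0.14665044]
open 0.022287730009652534 10.8
False
[-0.01 -0.38 -2.71  0.01  0.01  0.02] [0.47 0.44 0.51 0.02 0.03 0.03]
[-0.21 -0.02 -2.79 -0.    0.02  0.02] [0.52 0.39 0.41 0.04 0.03 0.03]
13.2 [(array([ 0.553, -0.298,  0.202]), 0.94)]
```

View pics/s3.png

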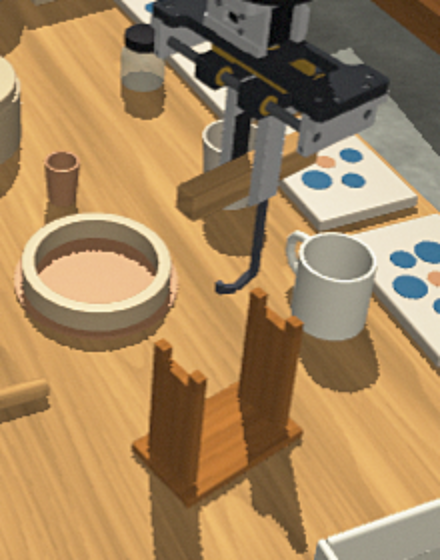

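```bash
cat >> h.py <<'E'
ax=np.array([np.cos(YL),np.sin(YL)]); ay=np.array([-ax[1],ax[0]])
def at(d,h,z,c=LID): return [*(c+d*ax+h*ay),z]
def trial(h,z0=.2485,extra=.0015,n=40,c=LID):
    """raise in 1 mm steps until load comes, then a little more; returns load in N and contact z"""
    z=z0; r.move_l(at(0,h,z,c),vel=.03); f0=np.load("f0.npy")
    while z<.262:
        f=f0[2]-force(8)[0][2]
        if f>1.1: break
        z+=.001; r.move_l(at(0,h,z,c),vel=.01)
    r.move_l(at(0,h,z+extra,c),vel=.01)
    f,s=force(n); return f0[2]-f[2],z,(f-f0).round(2)
E
python3 - <<'E'
from h import *
r.move_to(at(.055,.024,.32),ori(YL)); print(T())
f,_=force(20); np.save("f0.npy",f)
print(r.move_l(at(.055,.024,.228),vel=.1,guard=4),T())
if r.move_l(at(0,.024,.228),vel=.06,guard=4): print("hit",telemetry.current_ee_pos()); r.move_l(at(.055,.024,.228)); raise SystemExit
print("in",T())
im=vision.snapshot("side"); cv2.imwrite("pics/s4.png",cv2.resize(im[100:300,180:360,::-1],None,fx=3,fy=3))
E
```

```text
15.3
False 16.7
in 17.8
```

View pics/s4.png

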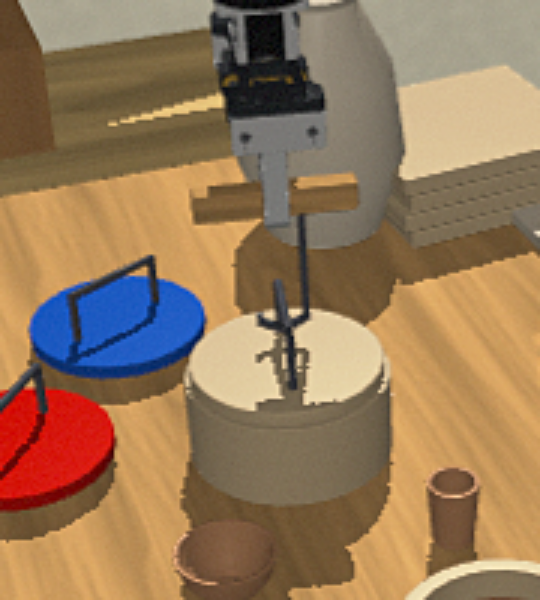

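The hook is under the bar, with its tip past it at about (262,320) and the shank behind at (305,300). Now the trial lifts at both ends.

Run:
```python
from h import *
F1,z1,f=trial(.024); print("+24",F1,z1,f,T())
r.move_l(at(0,.024,.241),vel=.03); r.move_l(at(0,-.024,.241),vel=.06)
F2,z2,f=trial(-.024); print("-24",F2,z2,f,T())
r.move_l(at(0,-.024,.241),vel=.03)
print("b mm",80*(F1-F2)/(F1+F2),"W",(F1+F2)*104/160)
```

```text
+24 5.463571053584323 0.2515 [ 0.07 -0.09 -5.46 -0.04  0.02 -0.  ] 20.9
-24 4.1688007090417525 0.2515 [ 0.29  0.9  -4.17  0.28 -0.05 -0.  ] 25.1
b mm 10.753491467730285 W 6.261041645706949
```

Run:
```python
from h import *
h=.0108
r.move_l(at(0,h,.241),vel=.06)
F,z,f=trial(h,z0=.249,extra=.001,n=20); print(F,z,f,T())
ims=[]
for zz in (.2545,.257):
    r.move_l(at(0,h,zz),vel=.01); f,s=force(20); print(zz,(f-np.load("f0.npy")).round(2),T())
    ims.append(vision.snapshot("wrist")); 
k=vision.get_calibration("wrist"); np.save("pics/w5.npy",k,allow_pickle=True)
im2=vision.snapshot("side"); cv2.imwrite("pics/side5.png",im2[:,:,::-1])
c=cv2.resize(im2[150:290,220:330,::-1],None,fx=3,fy=3)
w=cv2.resize(ims[-1][:,:,::-1],(560,420)); out=np.zeros((420,890,3),np.uint8); out[:,:560]=w; out[:,560:]=c
cv2.imwrite("pics/t5.png",cv2.resize(out,(800,377)))
```

```text
5.6102117689329445 0.252 [ 0.16 -0.06 -5.61  0.04  0.01  0.01] 28.6
0.2545 [ 0.05  0.1  -5.49 -0.05  0.02 -0.  ] 29.2
0.257 [ 0.07 -0.02 -5.64 -0.    0.02  0.  ] 30.0
```

View pics/t5.png

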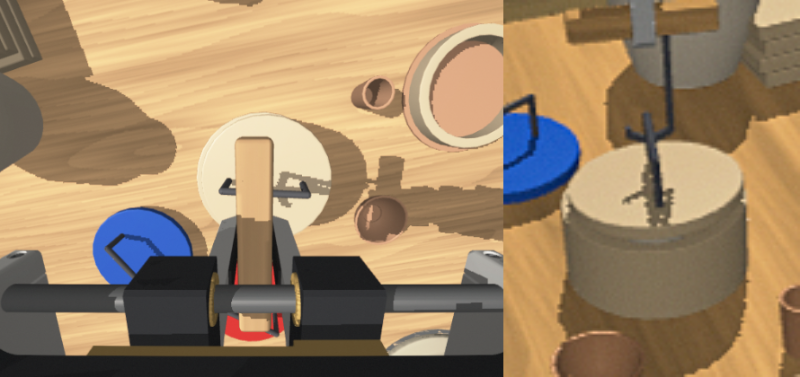

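```bash
cat > tilt.py <<'E'
from h import *
from scipy.optimize import minimize
from scipy.ndimage import map_coordinates
ks=vision.get_calibration("side"); th=np.linspace(0,2*np.pi,180,endpoint=False)
def fit(im,c,z,k=ks):
    """pose of the lid's upper rim in the side picture: shift (mm), roll about lifter x (+ = +bar end up), pitch (deg)"""
    g=cv2.GaussianBlur(im.astype(np.float32).sum(2),(0,0),.8)
    def pts(p,rad):
        l=np.c_[rad*np.cos(th),rad*np.sin(th)]
        zz=z+p[2]/1e3+l[:,1]*np.tan(np.radians(p[3]))+l[:,0]*np.tan(np.radians(p[4]))
        xy=c+l[:,:1]*ax+l[:,1:]*ay+np.array(p[:2])/1e3
        return proj(k,np.c_[xy,zz])
    def cost(p):
        a,b=pts(p,.0785),pts(p,.0815)
        v=lambda q: map_coordinates(g,[q[:,1],q[:,0]],order=1)
        return -np.mean(np.clip(np.abs(v(a)-v(b)),0,120))+.02*(p[0]**2+p[1]**2)*.3+.15*p[4]**2
    best=None
    for dz in(-3,0,3):
        for t in(-4,0,4):
            o=minimize(cost,[0,0,dz,t,0],method="Nelder-Mead",options=dict(initial_simplex=np.array([[0,0,dz,t,0]]+[[3*(i==0),3*(i==1),dz+3*(i==2),t+3*(i==3),1.5*(i==4)] for i in range(5)]),maxiter=600))
            if best is None or o.fun<best.fun: best=o
    return best.x.round(2),round(best.fun,1)
E
python3 - <<'E'
from tilt import *
for f,z in(("side0",.089),("side5",.095)): print(f,fit(cv2.imread(f"pics/{f}.png"),LID,z))
E
```

```text
side0 (array([ 3.35, 10.93, -7.55, -0.1 , -0.18]), np.float64(-87.2))
side5 (array([ 3.32,  2.98, -3.07, -3.85,  1.31]), np.float64(-75.2))
```

The lifted rim fit shows about 3.9° of tip, with the +bar end low, so the balance point is further toward +. I'll set the lid back down gently and retry at +17 mm.

Run:
```python
from tilt import *
h=.0172
r.move_l(at(0,.0108,.2505),vel=.012); r.move_l(at(0,.0108,.241),vel=.04)
r.move_l(at(0,h,.241),vel=.05)
r.move_l(at(0,h,.2495),vel=.03); f0=np.load("f0.npy")
for i,zz in enumerate((.2525,.2545,.257)):
    r.move_l(at(0,h,zz),vel=.01); f,s=force(20); print(zz,(f-f0).round(2),T())
    if i:
        im=vision.snapshot("side")[:,:,::-1]; cv2.imwrite(f"pics/side6{i}.png",im); print(fit(im,LID,.089+zz-.251))
```

```text
0.2525 [ 0.02  0.08 -5.78  0.    0.02 -0.  ] 32.7
0.2545 [ 0.24 -0.01 -5.39  0.03  0.01 -0.01] 33.4
(array([ 6.37, 11.72, -7.93,  1.21,  1.11]), np.float64(-89.2))
0.257 [-0.06  0.   -5.5   0.01  0.02  0.  ] 34.2
(array([ 3.99,  4.  , -2.64,  0.99,  1.54]), np.float64(-90.1))
```

Run:
```python
from tilt import *
h=.0172
r.move_l(at(0,h,.275),vel=.03)
r.move_l(at(0,h,.303),vel=.04); print(fit(vision.snapshot("side")[:,:,::-1],LID,.141),T())
r.move_l(at(0,h,.303,ST),vel=.075); r.move_l(at(0,h,.251-.075+.055,ST),vel=.05); r.hold(.5); print(T())
p=np.array(telemetry.current_ee_pos()); print(p-at(0,h,.231,ST))
S=vision.snapshot("side")[:,:,::-1]; print(fit(S,ST,.069))
Tp=vision.snapshot("top")[:,:,::-1]; W=vision.snapshot("wrist")[:,:,::-1]; k=vision.get_calibration("wrist"); kt=vision.get_calibration("top")
cv2.imwrite("pics/side7.png",S);cv2.imwrite("pics/top7.png",Tp);cv2.imwrite("pics/w7.png",W);np.save("pics/w7.npy",k,allow_pickle=True)
circ=lambda c,rad,z: np.c_[c[0]+rad*np.cos(th),c[1]+rad*np.sin(th),z+0*th]
ov=[(circ(ST,.08,.069),(0,255,0)),(circ(ST,.08,.03),(255,0,0))]
def draw(im,k,x0,x1,y0,y1,s):
    im=cv2.resize(im[y0:y1,x0:x1],None,fx=s,fy=s,interpolation=cv2.INTER_CUBIC)
    for P,c in ov: cv2.polylines(im,[np.round(((proj(k,P)-[x0,y0])+.5)*s*8).astype(np.int32)],True,c,1,cv2.LINE_AA,3)
    return im
A=draw(S,ks,295,405,270,370,4); B=draw(Tp,kt,325,415,180,280,3.5); C=draw(W,k,150,490,100,280,1.1)
out=np.zeros((600,800,3),np.uint8); out[:400,:440]=A; out[:350,445:760]=B[:,:315]; hC=min(198,C.shape[0]); out[402:402+hC,:C.shape[1]]=C[:hC]
cv2.imwrite("pics/t7.png",out); print(T())
```

```text
(array([ 4.91,  5.61, -3.94,  1.35,  1.87]), np.float64(-95.8)) 35.9
42.3
[-8.24945156e-06  2.65539257e-06  9.34805236e-06]
(array([  9.22,  11.37, -11.03,   1.93,   1.01]), np.float64(-93.4))
42.5
```

View pics/t7.png

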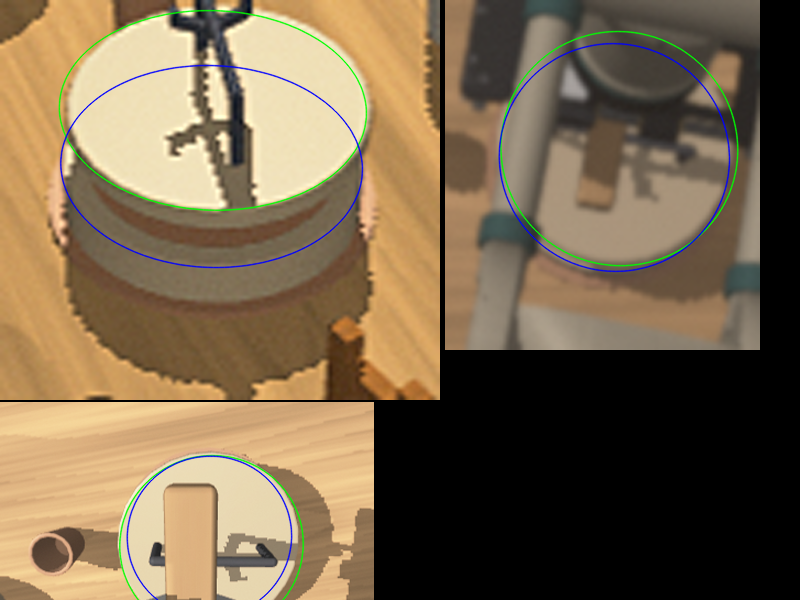

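```bash
cat > joint.py <<'E'
from tilt import *
kt=vision.get_calibration("top")
def jfit(views,c,z,tilts=True,zfree=True,rad=.08):
    G=[(cv2.GaussianBlur(cv2.imread(f"pics/{n}.png").astype(np.float32).sum(2),(0,0),.8),k,w) for n,k,w in views]
    def cost(q):
        p=np.array(q,float)
        if not tilts: p[3:]=0
        if not zfree: p[2]=0
        s=0
        for g,k,w in G:
            v=[]
            for rr in(rad-.002,rad+.002):
                l=np.c_[rr*np.cos(th),rr*np.sin(th)]
                zz=z+p[2]/1e3+l[:,1]*np.tan(np.radians(p[3]))+l[:,0]*np.tan(np.radians(p[4]))
                P=proj(k,np.c_[c+l[:,:1]*ax+l[:,1:]*ay+p[:2]/1e3,zz]); v.append(map_coordinates(g,[P[:,1],P[:,0]],order=1))
            s-=w*np.mean(np.clip(v[0]-v[1],0,150))
        return s+.05*(p[2]**2)*.2+.1*(p[4]**2+p[3]**2)
    best=None
    for a in((0,0),(3,3),(-3,-3),(3,-3),(-3,3)):
        for t in(-2,0,2):
            x0=np.array([*a,0,t,0]); o=minimize(cost,x0,method="Nelder-Mead",options=dict(initial_simplex=np.vstack([x0]+[x0+2*np.eye(5)[i] for i in range(5)]),maxiter=800))
            if best is None or o.fun<best.fun: best=o
    return best.x.round(2),round(best.fun,1)
K=lambda n:np.load(f"pics/{n}.npy",allow_pickle=True).item()
E
python3 - <<'E'
from joint import *
pre=[("side0",ks,1),("w1",K("w1"),1),("top0",kt,1)]
print("ring all",jfit(pre,ST,.03,False,False)); [print("ring",v[0],jfit([v],ST,.03,False,False)) for v in pre]
print("lid0 all",jfit(pre,LID,.089,False,False)); [print("lid0",v[0],jfit([v],LID,.089,False,False)) for v in pre]
post=[("side7",ks,1),("w7",K("w7"),1)]
print("lid7",jfit(post,ST,.069)); print("lid7 notilt",jfit(post,ST,.069,False)); print("lid7+top",jfit(post+[("top7",kt,1)],ST,.069))
for v in post: print(v[0],jfit([v],ST,.069,False,False))
E
```

```text
ring all (array([-0.18,  0.54, -0.94, -4.99, -1.43]), np.float64(-269.0))
ring side0 (array([ 0.92, -0.54,  1.99, -3.19, -0.1 ]), np.float64(-120.5))
ring w1 (array([-1.21,  1.14,  2.45, -0.96,  2.15]), np.float64(-102.4))
ring top0 (array([-0.99,  1.91,  1.6 , -1.61, -1.82]), np.float64(-57.9))
lid0 all (array([-0.28,  0.4 ,  2.18, -2.4 , -1.11]), np.float64(-241.0))
lid0 side0 (array([ 0.34,  0.15, -0.35, -2.22,  1.14]), np.float64(-108.0))
lid0 w1 (array([-0.49, -0.1 ,  1.74, -0.9 ,  2.99]), np.float64(-91.6))
lid0 top0 (array([-1.78,  3.2 ,  1.82, -2.16, -0.67]), np.float64(-50.8))
lid7 (array([ 3.09,  1.51, -1.71,  1.2 ,  1.74]), np.float64(-187.7))
lid7 notilt (array([ 3.48,  1.75, -2.26, -1.13, -0.97]), np.float64(-180.8))
lid7+top (array([ 3.16,  1.66, -1.85,  1.24,  1.72]), np.float64(-229.9))
side7 (array([ 3.79,  0.42,  4.54, -3.94, -3.93]), np.float64(-106.7))
w7 (array([ 1.82,  2.49,  0.72, -4.29, -3.14]), np.float64(-77.2))
```

Run:
```python
from tilt import *
h=.0172; C=ST+np.array([-.0032,-.0010]); f0=np.load("f0.npy")
r.move_l(at(0,h,.231,C),vel=.03); r.hold(.2)
r.move_l(at(0,h,.212,C),vel=.03); z=.212
while z>.198:
    f,_=force(8); l=f0[2]-f[2]; print(round(z,4),round(l,2),(f-f0)[:2].round(2))
    if l<.6: break
    z-=.001; r.move_l(at(0,h,z,C),vel=.015)
print(T(),z)
S=vision.snapshot("side")[:,:,::-1]; cv2.imwrite("pics/side8.png",S); W=vision.snapshot("wrist")[:,:,::-1]; cv2.imwrite("pics/w8.png",W); np.save("pics/w8.npy",vision.get_calibration("wrist"),allow_pickle=True)
np.save("C.npy",np.r_[C,z])
from joint import jfit,K
print(jfit([("side8",ks,1),("w8",K("w8"),1)],ST,.044))
cv2.imwrite("pics/t8.png",cv2.resize(S[270:370,295:405],None,fx=5,fy=5,interpolation=cv2.INTER_CUBIC))
```

```text
0.212 5.47 [ 0.21 -0.21]
0.211 5.61 [ 0.01 -0.22]
0.21 5.61 [ 0.24 -0.28]
0.209 5.92 [0.36 0.01]
0.208 5.66 [-0.02  0.17]
0.207 5.66 [ 0.13 -0.31]
0.206 5.75 [-0.13  0.16]
0.205 0.02 [ 0.05 -0.12]
46.5 0.205
(array([-1.69, -0.15, -1.51, -1.56,  0.66]), np.float64(-198.5))
```

View pics/t8.png

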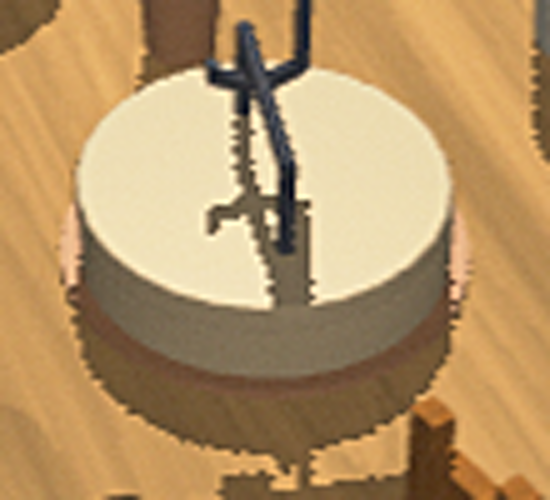

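The load dropped cleanly to zero at the expected height and the lid looks flush. Next: unhook and take the lifter back.

Run:
```python
from h import *
*C,z=np.load("C.npy"); C=np.array(C); h=.0172; f0=np.load("f0.npy")
print(r.move_l(at(0,h,z-.0205,C),vel=.04,guard=4))
print(r.move_l(at(.058,h,z-.0205,C),vel=.06,guard=4),T())
r.move_l(at(.058,h,.32,C),vel=.15)
f,_=force(15); print((f-f0).round(2),T())
P=[.55575,-.29893]
r.move_to([*P,.32],ori(YR)); r.move_l([*P,.165],vel=.1)
print("g",r.move_l([*P,.1466],vel=.03,guard=6),telemetry.current_ee_pos()); f,_=force(10); print((f-f0).round(2),T())
im=vision.snapshot("side")[:,:,::-1]; cv2.imwrite("pics/s9.png",cv2.resize(im[250:450,290:480],None,fx=3,fy=3,interpolation=cv2.INTER_CUBIC))
```

```text
False
False 48.4
[ 0.33 -0.16 -0.16  0.02  0.01  0.  ] 49.7
g False [ 0.55581318 -0.29896983  0.14648959]
[ 0.09 -0.04 -0.12 -0.02  0.    0.01] 53.3
```

View pics/s9.png

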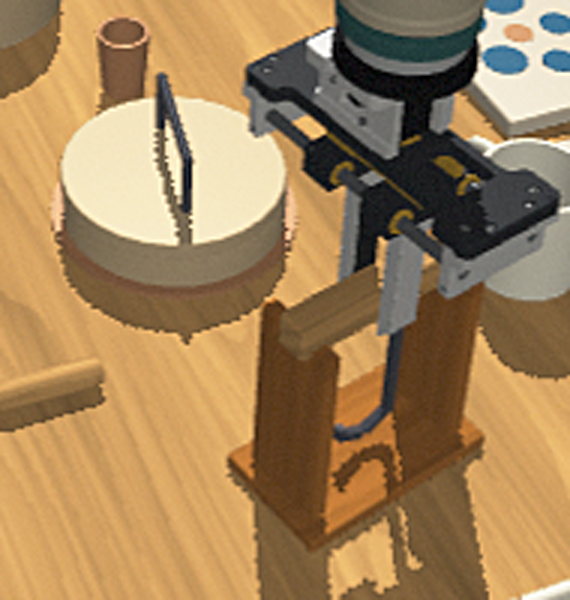

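Run:
```python
from h import *
f0=np.load("f0.npy"); P=[.55575,-.29893]; z=.1466
while z>.1435:
    z-=.0006; r.move_l([*P,z],vel=.02); l=force(6)[0][2]-f0[2]
    if l>1: break
print(z,l,T())
gripper_to(.05); r.move_l([*P,.26],vel=.12); r.hold(.2); print(T())
r.move_to([.42,-.36,.32],ori(YR)); print(T())
for c in("side","top"):
    im=vision.snapshot(c)[:,:,::-1]; cv2.imwrite(f"pics/{c}10.png",im)
    for t in("lifter","lid","small_cup","stand","rest","bowl","mug"): print(c,t,[(np.round(d["at"],3).tolist(),round(d["score"],2)) for d in models.mark_of(t,c)[:3]])
S=cv2.imread("pics/side10.png"); cv2.imwrite("pics/t10.png",cv2.resize(S[160:460,200:560],(720,600),interpolation=cv2.INTER_CUBIC))
from joint import *
print(jfit([("side10",ks,1),("top10",kt,1)],ST,.044),T())
```

```text
0.14540000000000003 6.441429783795691 54.1
56.0
56.7
side lifter [([0.557, -0.297, 0.028], 0.56)]
side lid [([0.37, 0.464, 0.012], 0.67), ([0.532, -0.059, 0.028], 0.58), ([0.252, 0.306, 0.014], 0.56)]
side small_cup [([0.551, 0.09, -0.001], 0.7)]
side stand []
side rest [([0.555, -0.296, 0.002], 0.95), ([0.556, -0.298, 0.028], 0.43)]
side bowl [([0.372, 0.088, -0.006], 0.95)]
side mug [([0.738, -0.191, -0.0], 0.72)]
top lifter []
top lid [([0.537, -0.057, 0.02], 0.77), ([0.371, 0.465, 0.012], 0.64), ([0.252, 0.311, 0.016], 0.61)]
top small_cup [([0.551, 0.091, 0.002], 0.57)]
top stand []
top rest [([0.551, -0.296, 0.002], 0.71)]
top bowl [([0.37, 0.089, 0.003], 0.85), ([0.337, -0.183, -0.0], 0.73)]
top mug [([0.74, -0.186, 0.0], 0.72)]
(array([-0.82,  0.47, -4.01, -1.72, -3.17]), np.float64(-126.9)) 57.5
```

View pics/t10.png

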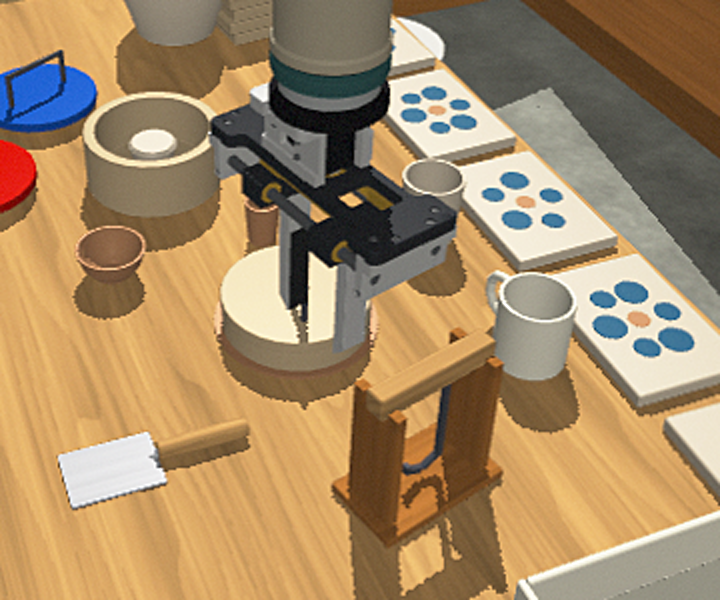

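Run:
```python
from joint import *
r.move_to([.25,.45,.40],ori(YR)) if inverse_kinematics([.25,.45,.40],ori(YR)) is not None else None
print(T(),telemetry.current_ee_pos())
for c in("side","top"): cv2.imwrite(f"pics/{c}11.png",vision.snapshot(c)[:,:,::-1])
v=[("side11",ks,1),("top11",kt,1)]
print(jfit(v,ST,.044),jfit(v,ST,.044,False,False),T())
cv2.imwrite("pics/t11.png",np.hstack([cv2.resize(cv2.imread("pics/side11.png")[260:380,290:450],(400,300)),cv2.resize(cv2.imread("pics/top11.png")[170:290,320:480],(400,300))]))
```

```text
60.4 [0.2506373  0.44968546 0.399873  ]
(array([-0.45,  0.42, -2.63, -0.62,  0.2 ]), np.float64(-171.5)) (array([-1.28, -0.92,  0.36, -2.26,  2.46]), np.float64(-162.7)) 60.5
```

```bash
python3 -c "
from h import *
r.sign_off(); print(T())"
```

```text
the job is handed in; nothing more can be done
the job is handed in; nothing more can be done
```

The lid is seated in the low fireclay ring, the lifter hangs on its rest, and I handed the job in at about 60 s. No verdict was reported.

- **Balance:** Trial lifts at ±24 mm along the bar put the balance point about 11 mm towards the bar's far end (+y). That lift tipped the lid by about 3.9° by the camera fit, so I set it back down and retried at +17 mm. There it hung within about 1–2° at a steady load of about 5.6 N.
- **Seating:** A camera check over the ring showed the lid about 3 mm off centre, and I corrected that before lowering. The load fell from 5.7 N to 0 within 1 mm, at the expected height.
- **Last checks:** The final fit puts the lid within about 1 mm of the ring's centre and within 0.6° of level. The picture taken after the lifter was released shows it hung in the rest. The small cup, bowl and mug read where they were; I did not re-measure the tall cup, jar or spatula.
- **Disagreements:**
  - The two ±24 mm trials did not agree with each other on the lid's weight or balance point.
  - The final fit reads the lid's height 2.6 mm low, while the same fit with the lid held level and at its seated height puts it about 1.5 mm off centre. I took the height reading as camera bias, since earlier fits also came out low.
  - The lifter met the rest with about 6 N just before I let go.
  - I could not view the last close-up because the 12-picture limit was reached.

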